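# Put the lathe faceplates away

## Task

Put the pile of lathe faceplates away: take it apart and set each faceplate, boss up, into the storage tile whose round pocket is cut to its size, so that it lies flat on the pocket's floor. Set them down, do not drop them, and leave the goblet and the wax tin where they are.

Things in the scene. Friction and masses are not known exactly. Their poses are not given: they have to be found in the camera images.
- faceplate_110: Loose steel lathe faceplate, the largest, 6 screw holes: round flange 110 mm across, 9 mm thick; round boss 42 mm across on its centre to grip by, 38 mm high overall; about 0.72 kg. Origin: centre of the underside; z up the boss. Starts boss up, bottom of the pile on the bench, centred within 5 mm, each flange resting on the boss below it (38 mm a level).
- faceplate_88: Loose steel lathe faceplate, the second largest, 6 screw holes: round flange 88 mm across, 9 mm thick; round boss 42 mm across on its centre to grip by, 38 mm high overall; about 0.48 kg. Origin: centre of the underside; z up the boss. Starts boss up, second from the bottom on the bench, centred within 5 mm, each flange resting on the boss below it (38 mm a level).
- faceplate_68: Loose steel lathe faceplate, the second smallest, 4 screw holes: round flange 68 mm across, 9 mm thick; round boss 42 mm across on its centre to grip by, 38 mm high overall; about 0.32 kg. Origin: centre of the underside; z up the boss. Starts boss up, third from the bottom on the bench, centred within 5 mm, each flange resting on the boss below it (38 mm a level).
- faceplate_52: Loose steel lathe faceplate, the smallest, 4 screw holes: round flange 52 mm across, 9 mm thick; round boss 42 mm across on its centre to grip by, 38 mm high overall; about 0.2 kg. Origin: centre of the underside; z up the boss. Starts boss up, top of the pile on the bench, centred within 5 mm, each flange resting on the boss below it (38 mm a level).
- tile_110: Square plywood storage tile, 136 mm a side and 18 mm thick, screwed to the bench, with one round flat-bottomed pocket lined with grey felt in its middle 118 mm across and 10 mm deep, for the 110 mm faceplate (4 mm free all round). Origin at the centre of the tile's underside; the pocket is centred on it, its floor 8 mm above the origin, the tile's top 18 mm above. z up.
- tile_88: Square plywood storage tile, 136 mm a side and 18 mm thick, screwed to the bench, with one round flat-bottomed pocket lined with grey felt in its middle 96 mm across and 10 mm deep, for the 88 mm faceplate (4 mm free all round). Origin at the centre of the tile's underside; the pocket is centred on it, its floor 8 mm above the origin, the tile's top 18 mm above. z up.
- tile_68: Square plywood storage tile, 136 mm a side and 18 mm thick, screwed to the bench, with one round flat-bottomed pocket lined with grey felt in its middle 76 mm across and 10 mm deep, for the 68 mm faceplate (4 mm free all round). Origin at the centre of the tile's underside; the pocket is centred on it, its floor 8 mm above the origin, the tile's top 18 mm above. z up.
- tile_52: Square plywood storage tile, 136 mm a side and 18 mm thick, screwed to the bench, with one round flat-bottomed pocket lined with grey felt in its middle 60 mm across and 10 mm deep, for the 52 mm faceplate (4 mm free all round). Origin at the centre of the tile's underside; the pocket is centred on it, its floor 8 mm above the origin, the tile's top 18 mm above. z up.
- goblet: Finished dark wood goblet standing on the bench, 125 mm high, foot 66 mm and bowl 62 mm across; origin at the centre of its foot's underside. Loose, easily knocked over; not part of the job.
- wax_tin: Closed flat round tin of wax on the bench, bare metal, 71 mm across, 32 mm high; origin at the centre of its underside. Loose; not part of the job.
There are look-alikes about, which are no part of the job. Of the things that look like the goblet, take the one that is farthest from the robot's base at the start. Leave any green look-alike of the faceplate_110 alone.

How it is judged:
At the end, for the whole second after the job is handed in: Each of the four faceplates lies at rest and released in the tile of its own size: within 8 mm of the pocket's centre, its underside within 2.5 mm of the pocket floor, boss up and level within 0.06 rad; goblet upright and goblet and wax tin within 30 mm of where they began (horizontal distance between faceplate_52 and tile_52 below 0.008 m and z of faceplate_52 in the frame of tile_52 between 0.0055 and 0.0105 m and angle between each of faceplate_52, faceplate_68, faceplate_88, faceplate_110's own z axis and vertical below 0.06 rad and linear speed of each of faceplate_52, faceplate_68, faceplate_88, faceplate_110 below 0.02 m/s and contact force between each of faceplate_52, faceplate_68, faceplate_88, faceplate_110 and the fingers below 0.1 N and horizontal distance between faceplate_68 and tile_68 below 0.008 m and z of faceplate_68 in the frame of tile_68 between 0.0055 and 0.0105 m and horizontal distance between faceplate_88 and tile_88 below 0.008 m and z of faceplate_88 in the frame of tile_88 between 0.0055 and 0.0105 m and horizontal distance between faceplate_110 and tile_110 below 0.008 m and z of faceplate_110 in the frame of tile_110 between 0.0055 and 0.0105 m and distance of each of goblet, wax_tin from where it was at the start of the episode below 0.03 m and angle between goblet's own z axis and vertical below 0.2 rad); the robot touches nothing.
It fails at once if a faceplate is dropped or thrown (faster than 0.6 m/s with no finger on it) ((linear speed of faceplate_52 above 0.6 m/s and contact force between faceplate_52 and the fingers below 0.1 N) or (linear speed of faceplate_68 above 0.6 m/s and contact force between faceplate_68 and the fingers below 0.1 N) or (linear speed of faceplate_88 above 0.6 m/s and contact force between faceplate_88 and the fingers below 0.1 N) or (linear speed of faceplate_110 above 0.6 m/s and contact force between faceplate_110 and the fingers below 0.1 N)).
It fails at once if the goblet is knocked over or shifted more than 30 mm (distance of goblet from where it was at the start of the episode above 0.03 m or angle between goblet's own z axis and vertical above 0.3 rad).
It fails at once if the wax tin is shifted more than 30 mm (distance of wax_tin from where it was at the start of the episode above 0.03 m).
It also fails if it takes over 128 s, if anything falls off the work surface, if the arm or the gripper's body presses on something with over 40 N, if the wrist force passes 120 N, or if a joint passes its speed limit or range.

## Robot

A 7-joint arm with a two-finger parallel gripper is mounted at the origin on the work surface. World frame = base frame: x ahead of the robot, y to its left, z up, the work surface at z = 0. Lengths are in m, angles in rad, forces in N, time in s.
With the tool pointing down it reaches from about 0.4 to 0.75 m from the base axis. Payload 19.5 kg.
Tool frame: the origin (TCP) lies midway between the tips of the shut fingers; the grasp point (between the pads) lies 19 mm behind it; z points along the fingers, y is the line along which they close (so a half turn about z gives the same grasp; the last joint's range is limited). The gripper opens to 85 mm and grips with 20 to 120 N. Pads are 22 mm wide; open, the fingers measure 114 mm over their backs; the gripper's body (76 mm by 85 mm) begins 54 mm behind the grasp point. The pads swing forward as they close: fully open they stand 13 mm farther back than shut.
Start: joints at [1.291, 0.707, -0.028, 1.485, 0.022, 0.951, -0.075], TCP at [0.135, -0.559, 0.231] pointing down, gripper open.
Joint ranges: [-2.71, 2.71], [-0.32, 2.16], [-1.57, 1.52], [0, 2.45], [-1.46, 4.6], [0, 2.02], [-2.83, 2.83]. Speed limits (rad/s): [1.89, 1.89, 2.57, 2.57, 3.01, 3.01, 3.01].

## Interface

Orientations are given as a unit quaternion [w, x, y, z].
In Python, from cell import * gives the robot as it stands.
- The arm moves only by the shell command python3 -m jog 'ROWS' [OPENING] [FORCE]. ROWS is a JSON object of lists of equal length, an entry for each row: "translation": the shift along the tool's x, y, z in cm, a list of three; "spin": the turn about the tool's z in degrees. In form: {"translation": [[x, y, z], ...], "spin": [spin, ...]}. A call has 1 to 5 rows; each row is the pose to reach, as a shift and turn from the pose commanded when the call began, along the tool's axes at that moment; what a row does not reach only later rows make up. A row lasts 1/12 s, in which the tool goes at most 41.7 mm and 7.16 degrees, less where a joint would pass 70% of its speed; a pose out of reach is approached as far as the arm can. A call with a gripper value outside its range is refused whole. OPENING is the opening, from 0 (shut) to 1 (fully open), set as the call begins (- or left out, the last holds). The fingers move at their own pace and stop on an object; FORCE is the grip in N (left out, the last holds). Time passes only in rows, so rows that repeat a pose let the fingers close. It gives the time, the measured TCP pose, the force, the opening and the grip force at its end, in the units of the state.
- read_state(): the state, without advancing time (a new reading comes with each control period).
- read_camera(name): name is "side" or "top"; returns the picture (400x640x3 uint8, blue, green, red); there is no depth.
- camera_info(name): a dict with "fx", "fy", "cx", "cy" (pixels), "extrinsics" (4x4, takes a point from camera to world coordinates). Camera axes: x right, y down, z forward; pixel columns grow to the right and rows downward; lengths in m; the calibration is good to about 2 mm. A picture is of the moment at which its call begins. camera_info takes no time and is no camera call.
- job_done(): hands the job in; it is judged then, once.
The state is a dict: "time": time; "joint_pos": joint angles; "dq": joint speeds; "joint_efforts": joint torques, N m; "eef_pos": TCP position; "ee_rot": TCP orientation; "contact_force": force on the tool from outside, world axes, zero at the start; "ft_torque": the same for the moment, N m; "finger_gap": opening from 0.0 (shut) to 1.0 (fully open); "finger_force": force on a finger pad.
Only numpy, scipy, OpenCV 4.12 (cv2) and the standard library are available. Lean on these libraries where they do the work, as an engineer would, in place of code of your own. Each camera call takes 0.05 s, during which the arm holds its last target. There are 200 camera calls.

## Working session

There is one attempt and no reset: what is moved stays moved. The work goes in short steps, Python scripts to look and compute and a shell command to move; the robot and the scene stay as the last step left them, time stands still between calls to the robot, and variables do not carry over. Pictures are saved under pics/ and viewed, at most 14 in all, crops included, and the job is handed in when it is done.

```bash
mkdir -p pics; ls; python3 - <<'E'
from cell import *
import cv2
for n in("side","top"):
    cv2.imwrite(f"pics/{n}0.png",read_camera(n)); i=camera_info(n); print(n,i)
print(read_state())
E
```

```text
pics
side {'fx': 378.1180766365276, 'fy': 378.1180766365276, 'cx': 324.39246462469805, 'cy': 199.77367166902334, 'extrinsics': array([[-0.96981466, -0.18897037,  0.15410946,  0.31949737],
       [-0.24378011,  0.73699934, -0.63039926,  0.70114887],
       [ 0.00554821, -0.64893927, -0.76081998,  0.92194148],
       [ 0.        ,  0.        ,  0.        ,  1.        ]])}
top {'fx': 433.7943125668059, 'fy': 433.7943125668059, 'cx': 307.2381147790348, 'cy': 202.45269049573758, 'extrinsics': array([[ 0.1344679 , -0.97008557,  0.20211967,  0.27803821],
       [-0.99090531, -0.1326697 ,  0.02248173, -0.01625968],
       [ 0.00500595, -0.20330453, -0.97910276,  1.12462413],
       [ 0.        ,  0.        ,  0.        ,  1.        ]])}
{'time': 0.1, 'joint_pos': array([ 1.29132152,  0.70705549, -0.02760831,  1.48491343,  0.02200347,
        0.95093116, -0.07549758]), 'dq': array([ 0.00126917, -0.00174771, -0.00095129, -0.00116647, -0.00027229,
       -0.0003189 , -0.00068668]), 'joint_efforts': array([ 3.05143512e-03, -8.84299421e+01,  1.23735577e+00, -2.36450583e+01,
        1.72095333e-02,  5.08409008e-03, -1.21778671e-04]), 'eef_pos': array([ 0.13537695, -0.55859895,  0.23087498]), 'ee_rot': array([-4.96143879e-04,  9.92941301e-01,  1.18605736e-01, -7.91017305e-05]), 'contact_force': array([ 0.23616585, -0.40179009, -0.87718558]), 'ft_torque': array([-0.0034198 , -0.04961481, -0.02385183]), 'finger_force': 0.0, 'finger_gap': 1.0035474521727217}
```

View pics/side0.png

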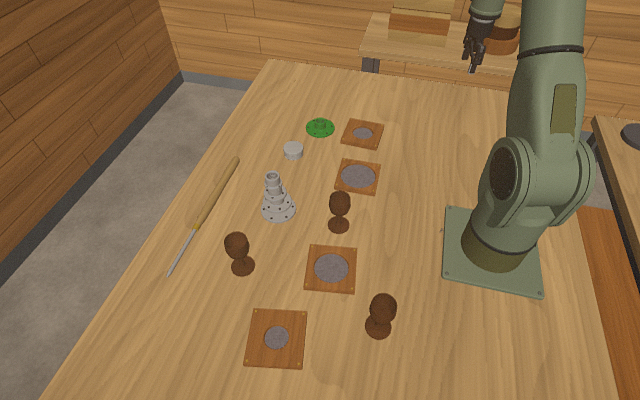

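View pics/top0.png

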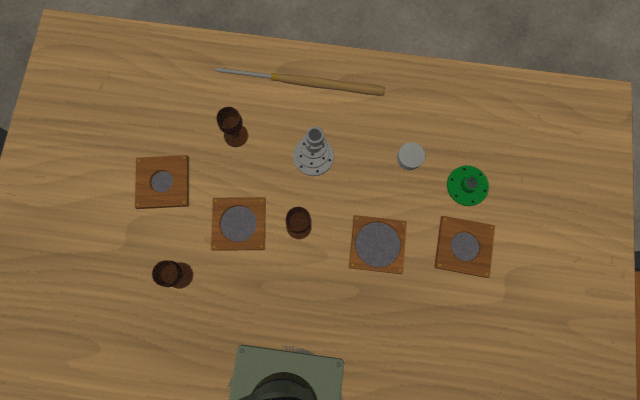

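The top view shows the pile at (314,150), with its top boss at about (315,134). The tiles are at (161,181), (238,223), (377,245) and (465,246). The goblets are at (230,120), (298,222) and (168,273), the tin at (411,156) and the green decoy at (468,185). In the side view the pile's top is at about (272,176).

```bash
cat > h.py <<'E'
import numpy as np, cv2
from cell import *
def ray(n,uv):
    i=camera_info(n);E=np.array(i["extrinsics"])
    d=E[:3,:3]@np.array([(uv[0]-i["cx"])/i["fx"],(uv[1]-i["cy"])/i["fy"],1]);return E[:3,3],d/np.linalg.norm(d)
def onz(n,uv,z):
    o,d=ray(n,uv);return o+d*(z-o[2])/d[2]
def tri(us,ut):
    (a,d),(b,e)=ray("side",us),ray("top",ut)
    s=np.linalg.lstsq(np.c_[d,-e],b-a,rcond=None)[0];p,q=a+s[0]*d,b+s[1]*e
    return (p+q)/2,np.linalg.norm(p-q)
def proj(n,P):
    i=camera_info(n);c=np.linalg.inv(i["extrinsics"])@np.r_[P,1];return np.array([i["fx"]*c[0]/c[2]+i["cx"],i["fy"]*c[1]/c[2]+i["cy"]])
def rot():
    from scipy.spatial.transform import Rotation as R
    q=read_state()["ee_rot"];return R.from_quat(np.r_[q[1:],q[0]]).as_matrix()
def togo(P):
    s=read_state();d=rot().T@(np.array(P)-s["eef_pos"]);return np.round(d*100,2)
E
python3 - <<'E'
from h import *
I={n:cv2.imread(f"pics/{n}0.png") for n in("side","top")}
for n,pts in(("side",[(276,350),(276,337),(330,268),(200,330),(292,150),(273,210)]),("top",[(161,200),(161,181),(238,223),(300,300),(411,156),(315,165)])):
    hsv=cv2.cvtColor(I[n],cv2.COLOR_BGR2HSV)
    print(n,[tuple(hsv[v,u]) for u,v in pts])
    m=((hsv[...,1]<70)&(hsv[...,2]>50)).astype(np.uint8)
    k,l,st,c=cv2.connectedComponentsWithStats(m)
    for j in range(1,k):
        if 250<st[j,4]<4000: print(st[j],c[j].round(1),onz(n,c[j],.008).round(4))
a=cv2.resize(I["side"][150:240,220:320],None,fx=4,fy=4,interpolation=cv2.INTER_CUBIC)
b=cv2.resize(I["top"][110:200,265:365],None,fx=4,fy=4,interpolation=cv2.INTER_CUBIC)
cv2.imwrite("pics/pile.png",np.hstack([a,b]))
E
```

```text
side [(np.uint8(14), np.uint8(172), np.uint8(151)), (np.uint8(8), np.uint8(33), np.uint8(124)), (np.uint8(7), np.uint8(39), np.uint8(117)), (np.uint8(17), np.uint8(124), np.uint8(175)), (np.uint8(19), np.uint8(33), np.uint8(162)), (np.uint8(14), np.uint8(31), np.uint8(157))]
[470   0  35  25 545] [487.2   9.7] [-0.037  -1.6369  0.008 ]
[623 123  17  27 340] [632.4 134.8] [-0.5357 -0.6534  0.008 ]
[283 141  20  19 315] [292.9 149.9] [ 0.6709 -0.2556  0.008 ]
[341 165  34  23 608] [357.7 175.7] [ 0.4222 -0.1869  0.008 ]
[ 261  170   35   53 1245] [276.2 199.8] [ 0.6528 -0.018   0.008 ]
[314 254  34  28 745] [330.8 267.8] [0.4275 0.1783 0.008 ]
[265 326  24  23 418] [276.2 337.2] [0.5111 0.3974 0.008 ]
top [(np.uint8(14), np.uint8(178), np.uint8(102)), (np.uint8(0), np.uint8(0), np.uint8(83)), (np.uint8(0), np.uint8(0), np.uint8(84)), (np.uint8(17), np.uint8(131), np.uint8(128)), (np.uint8(34), np.uint8(16), np.uint8(124)), (np.uint8(24), np.uint8(10), np.uint8(122))]
[ 293  127   41   49 1426] [313.2 152.8] [0.6459 0.0117 0.008 ]
[397 142  28  28 605] [410.5 155.7] [ 0.6737 -0.2487  0.008 ]
[152 172  21  20 338] [161.7 181.5] [0.5126 0.3994 0.008 ]
[221 206  36  36 997] [238.3 223.3] [0.4293 0.1797 0.008 ]
[ 355  223   45   44 1560] [377.3 244.2] [ 0.424  -0.1845  0.008 ]
[451 233  28  28 617] [464.5 246.2] [ 0.4492 -0.4081  0.008 ]
[ 229  345  115   55 3906] [285.5 370.5] [0.0877 0.0056 0.008 ]
```

View pics/pile.png

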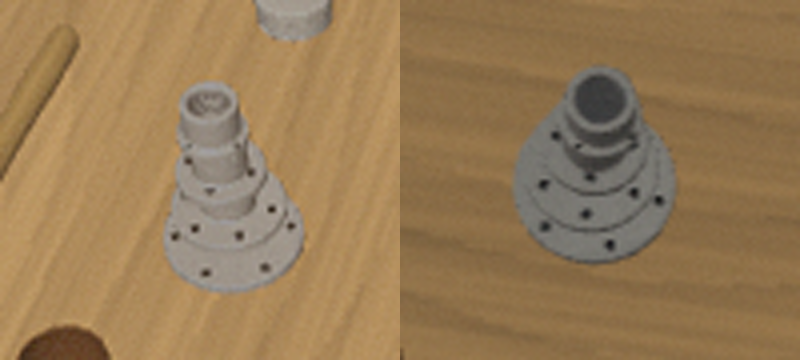

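The crop shows the pile's top rim centred at side (272.3,175.3) and top (315,135), with four flanges and their bosses stacked and no colour.

Things that could be mistaken, with top-view pixels:
- **Faceplates:** the grey pile (314,150) against the green faceplate (468,185). I take the grey pile.
- **Goblets:** (230,120), (298,222) and (168,273). The farthest from the base is (230,120). All three are to be avoided.
- **Pockets:** widths of 21, 28, 36 and 45 px correspond to 52, 68, 88 and 110.

```bash
cat >> h.py <<'E'
def tiles(I):
    out={}
    for n in I:
        hsv=cv2.cvtColor(I[n],cv2.COLOR_BGR2HSV)
        m=((hsv[...,1]>150)&(hsv[...,0]<18)&(hsv[...,2]>85)).astype(np.uint8)
        m=cv2.morphologyEx(m,cv2.MORPH_OPEN,np.ones((3,3)))
        for c in cv2.findContours(m,cv2.RETR_EXTERNAL,cv2.CHAIN_APPROX_NONE)[0]:
            if 700<cv2.contourArea(c)<5000:
                q=cv2.approxPolyDP(cv2.convexHull(c),6,True)[:,0].astype(float)
                out.setdefault(n,[]).append(q)
    return out
E
python3 - <<'E'
from h import *
I={n:cv2.imread(f"pics/{n}0.png") for n in("side","top")}
for n,qs in tiles(I).items():
    for q in qs:
        if len(q)!=4: print(n,len(q),q.mean(0));continue
        a,b,c,d=q; A=np.array([c-a,-(d-b)]).T; s=np.linalg.solve(A,b-a)[0]; x=a+s*(c-a)
        P=[onz(n,p,.018) for p in q]
        print(n,"ctr px",x.round(1),onz(n,x,.018).round(4),"quad mean",np.mean(P,0).round(4),"sides",[round(float(np.linalg.norm(P[i]-P[i-1])),3) for i in range(4)])
p,e=tri((272.3,175.3),(315,135));print("pile top",p.round(4),e)
for k,s,t in(("52",(276.2,337.2),(161.7,181.5)),("88",(330.8,267.8),(238.3,223.3)),("110",(357.7,175.7),(377.3,244.2)),("68",(362,132.5),(464.5,246.2)),("tin",(292.9,145),(410.5,155.7))):
    p,e=tri(s,t);print(k,p.round(4),round(e,4))
for uv in((236,136),(298,232),(180,274)):print("gob",onz("top",uv,0).round(3))
E
```

```text
side ctr px [275.7 339. ] [0.5086 0.4051 0.018 ] quad mean [0.5083 0.4051 0.018 ] sides [0.127, 0.133, 0.128, 0.133]
side ctr px [330.6 269.6] [0.4256 0.1895 0.018 ] quad mean [0.4261 0.1883 0.018 ] sides [0.131, 0.133, 0.129, 0.128]
side ctr px [362.2 134.2] [ 0.4449 -0.391   0.018 ] quad mean [ 0.4458 -0.3912  0.018 ] sides [0.138, 0.128, 0.134, 0.127]
side 5 [50.4 99.4]
side ctr px [419.2  23.2] [ 0.3179 -1.3497  0.018 ] quad mean [ 0.3255 -1.3502  0.018 ] sides [0.178, 0.304, 0.161, 0.297]
side 5 [124.6  25. ]
side 6 [51.83333333 25.83333333]
top ctr px [461.8 246.5] [ 0.4462 -0.3977  0.018 ] quad mean [ 0.4466 -0.4008  0.018 ] sides [0.122, 0.127, 0.135, 0.124]
top ctr px [375.8 245.2] [ 0.4198 -0.1794  0.018 ] quad mean [ 0.4212 -0.1823  0.018 ] sides [0.114, 0.132, 0.124, 0.126]
top ctr px [237.7 222.8] [0.4292 0.1796 0.018 ] quad mean [0.4293 0.1794 0.018 ] sides [0.123, 0.123, 0.123, 0.123]
top ctr px [158.6 182.1] [0.5076 0.4033 0.018 ] quad mean [0.5103 0.4007 0.018 ] sides [0.132, 0.122, 0.122, 0.111]
pile top [0.6423 0.0098 0.1504] 0.002198585864072028
52 [0.5112 0.3982 0.0107] 0.0014
88 [0.4282 0.1793 0.0098] 0.0018
110 [ 0.4227 -0.1839  0.0114] 0.0019
68 [ 0.4483 -0.4062  0.0132] 0.0004
tin [ 0.6626 -0.2413  0.0442] 0.0034
gob [0.668 0.227 0.   ]
gob [0.429 0.023 0.   ]
gob [0.281 0.307 0.   ]
```

```bash
python3 - <<'E'
from h import *
print(togo([.6423,.0098,.231]),togo([.6423,.0098,.124]))
E
```

```text
[ 6.265e+01 -4.330e+01  3.000e-02] [ 62.65 -43.29  10.73]
```

```bash
python3 -m jog '{"translation":[[3.1,-2.1,0],[6.2,-4.2,0],[9.3,-6.4,0],[12.5,-8.6,0],[15.7,-10.8,0]],"spin":[0,0,0,0,0]}' 1 80
python3 -m jog '{"translation":[[3.1,-2.1,0],[6.2,-4.2,0],[9.3,-6.4,0],[12.5,-8.6,0],[15.7,-10.8,0]],"spin":[0,0,0,0,0]}'
python3 -c "from h import *;print(togo([.6423,.0098,.170]))"
```

```text
time: 0.52
eef_pos: [0.2633, -0.4153, 0.2312]
ee_rot: [-0.0, 0.993, 0.118, -0.0]
contact_force: [1.5, -1.3, -0.5]
finger_gap: 1.002
finger_force: 0.0
time: 0.93
eef_pos: [0.3906, -0.2733, 0.2313]
ee_rot: [-0.0, 0.993, 0.119, -0.0]
contact_force: [0.9, -0.8, 0.4]
finger_gap: 0.999
finger_force: 0.0
[ 31.13 -21.58   6.13]
```

```bash
python3 -m jog '{"translation":[[3.1,-2.1,0],[6.2,-4.2,0],[9.3,-6.4,0],[12.5,-8.6,0],[15.7,-10.8,0]],"spin":[0,0,0,0,0]}'
python3 -m jog '{"translation":[[3.1,-2.1,0],[6.2,-4.2,0],[9.3,-6.4,0],[12.5,-8.6,0],[15.4,-10.8,0]],"spin":[0,0,0,0,0]}' |tail -5
python3 -c "from h import *;print(togo([.6423,.0098,.124]))"
```

```text
time: 1.35
eef_pos: [0.5178, -0.1312, 0.2312]
ee_rot: [-0.0, 0.993, 0.119, -0.0]
contact_force: [0.9, -0.8, 1.0]
finger_gap: 1.005
finger_force: 0.0
eef_pos: [0.6421, 0.0102, 0.2311]
ee_rot: [-0.0, 0.993, 0.119, -0.0]
contact_force: [-0.4, -0.5, -0.2]
finger_gap: 1.001
finger_force: 0.0
[ 0.02  0.05 10.71]
```

```bash
python3 -m jog '{"translation":[[0,0,2.5],[0,0,5],[0,0,7.5],[0,0,9.5],[0,0,10.7]],"spin":[0,0,0,0,0]}'
python3 -m jog '{"translation":[[0,0,0],[0,0,0],[0,0,0],[0,0,0],[0,0,0]],"spin":[0,0,0,0,0]}' 0.3 60
python3 -m jog '{"translation":[[0,0,0],[0,0,0],[0,0,0]],"spin":[0,0,0]}' 0.3 60
```

```text
time: 2.18
eef_pos: [0.6401, 0.0083, 0.1217]
ee_rot: [-0.0, 0.993, 0.119, -0.002]
contact_force: [0.3, 0.1, 0.4]
finger_gap: 1.0
finger_force: 0.0
time: 2.6
eef_pos: [0.6417, 0.0086, 0.1257]
ee_rot: [-0.0, 0.993, 0.119, 0.001]
contact_force: [-0.8, 1.3, 7.1]
finger_gap: 0.472
finger_force: 59.8
time: 2.85
eef_pos: [0.6416, 0.0086, 0.1257]
ee_rot: [-0.0, 0.993, 0.119, 0.001]
contact_force: [-1.2, 1.5, 7.1]
finger_gap: 0.471
finger_force: 59.8
```

```bash
python3 -m jog '{"translation":[[0,0,-1],[0,0,-3],[0,0,-5],[0,0,-7],[0,0,-8]],"spin":[0,0,0,0,0]}'
python3 -c "from h import *;print(togo([.511,.398,.205]),togo([.511,.398,.0205]))"
```

```text
time: 3.27
eef_pos: [0.6418, 0.0081, 0.2077]
ee_rot: [0.0, 0.993, 0.119, 0.002]
contact_force: [0.7, -0.2, -1.4]
finger_gap: 0.472
finger_force: 60.7
[ -3.53 -40.97   0.23] [ -3.59 -40.99  18.68]
```

```bash
python3 -m jog '{"translation":[[-0.2,-2.5,0],[-0.5,-6,0],[-0.8,-9.5,0],[-1.1,-13,0],[-1.5,-16.5,0]],"spin":[0,0,0,0,0]}'|head -2
python3 -m jog '{"translation":[[-0.3,-3.5,0],[-0.6,-7,0],[-0.9,-10.5,0],[-1.2,-14,0],[-1.5,-17.5,0]],"spin":[0,0,0,0,0]}'|head -2
python3 -m jog '{"translation":[[-0.2,-3,0],[-0.4,-5.5,0],[-0.6,-7,0],[-0.6,-7,0],[-0.6,-7,0]],"spin":[0,0,0,0,0]}'
python3 - <<'E'
from h import *
for n in("side","top"): cv2.imwrite(f"pics/{n}1.png",read_camera(n))
print(togo([.511,.398,.205]))
a=cv2.imread("pics/side1.png")[100:400,150:450];b=cv2.imread("pics/top1.png")[60:260,100:400]
cv2.imwrite("pics/v1.png",np.hstack([cv2.resize(a,(400,400)),cv2.resize(b,(400,267))[:0].reshape(0,400,3) if 0 else cv2.copyMakeBorder(cv2.resize(b,(400,267)),0,133,0,0,0)]))
E
```

```text
time: 3.68
eef_pos: [0.587, 0.1665, 0.2047]
time: 4.1
eef_pos: [0.531, 0.3332, 0.2048]
time: 4.52
eef_pos: [0.5095, 0.3981, 0.2044]
ee_rot: [0.0, 0.993, 0.119, 0.0]
contact_force: [-0.1, -0.4, -2.1]
finger_gap: 0.477
finger_force: 61.0
[ 0.1  -0.09 -0.04]
```

View pics/v1.png

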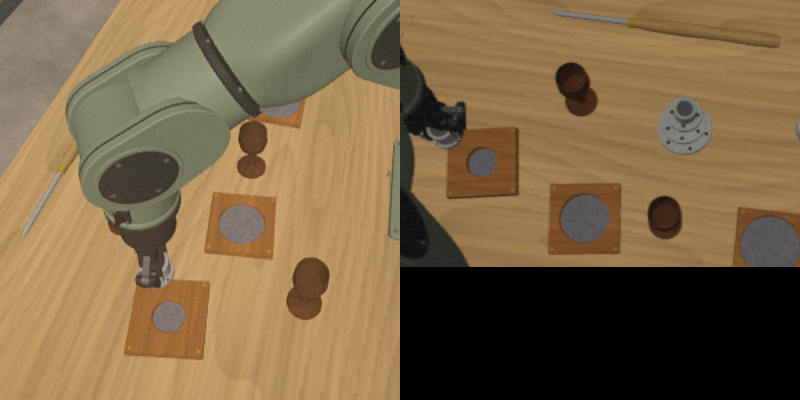

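```bash
python3 -m jog '{"translation":[[0.1,-0.05,3],[0.1,-0.05,6],[0.1,-0.05,9],[0.1,-0.05,12],[0.1,-0.05,14.5]],"spin":[0,0,0,0,0]}'
python3 -m jog '{"translation":[[0,0,0.8],[0,0,1.6],[0,0,2.0],[0,0,2.0],[0,0,2.0]],"spin":[0,0,0,0,0]}'
python3 -m jog '{"translation":[[0,0,0.4],[0,0,0.8],[0,0,1.2],[0,0,1.4],[0,0,1.4]],"spin":[0,0,0,0,0]}'
python3 -m jog '{"translation":[[0,0,0.2],[0,0,0.4],[0,0,0.4],[0,0,0.4],[0,0,0.4]],"spin":[0,0,0,0,0]}'
python3 -c "from h import *;print(togo([.511,.398,.0197]))"
```

```text
time: 5.03
eef_pos: [0.5108, 0.3974, 0.0577]
ee_rot: [0.0, 0.993, 0.118, -0.0]
contact_force: [0.8, 0.6, -2.7]
finger_gap: 0.467
finger_force: 61.0
time: 5.45
eef_pos: [0.511, 0.3992, 0.0406]
ee_rot: [-0.0, 0.993, 0.119, 0.001]
contact_force: [-0.4, 0.4, -2.0]
finger_gap: 0.471
finger_force: 60.9
time: 5.87
eef_pos: [0.5102, 0.3989, 0.0248]
ee_rot: [0.0, 0.993, 0.119, -0.0]
contact_force: [-0.0, -0.4, -1.6]
finger_gap: 0.469
finger_force: 60.9
time: 6.28
eef_pos: [0.5104, 0.399, 0.0214]
ee_rot: [-0.0, 0.993, 0.119, 0.0]
contact_force: [-0.5, 0.3, -1.1]
finger_gap: 0.472
finger_force: 60.9
[0.03 0.11 0.17]
```

```bash
python3 -m jog '{"translation":[[0,0,0.1],[0,0,0.2],[0,0,0.2],[0,0,0.2],[0,0,0.2]],"spin":[0,0,0,0,0]}'
python3 -m jog '{"translation":[[0,0,0.05],[0,0,0.1],[0,0,0.1],[0,0,0.1],[0,0,0.1]],"spin":[0,0,0,0,0]}'
```

```text
time: 6.7
eef_pos: [0.5105, 0.3991, 0.02]
ee_rot: [-0.0, 0.993, 0.119, 0.0]
contact_force: [-3.2, -1.0, 8.0]
finger_gap: 0.473
finger_force: 61.7
time: 7.12
eef_pos: [0.5106, 0.3992, 0.0198]
ee_rot: [-0.0, 0.993, 0.119, 0.0]
contact_force: [-6.8, -3.3, 23.3]
finger_gap: 0.472
finger_force: 63.5
```

```bash
python3 -m jog '{"translation":[[0,0,-0.1],[0,0,-0.1],[0,0,-0.1]],"spin":[0,0,0]}'
python3 -m jog '{"translation":[[0,0,0],[0,0,0],[0,0,0],[0,0,0],[0,0,0]],"spin":[0,0,0,0,0]}' 0.85
python3 -m jog '{"translation":[[0,0,-3],[0,0,-6],[0,0,-9.5],[0,0,-13],[0,0,-16]],"spin":[0,0,0,0,0]}' 1
python3 -m jog '{"translation":[[0.3,3.5,0],[0.6,7,0],[0.9,10.5,0],[1.2,14,0],[1.5,17.5,0]],"spin":[0,0,0,0,0]}'
python3 - <<'E'
from h import *
for n in("side","top"): cv2.imwrite(f"pics/{n}2.png",read_camera(n))
a=cv2.imread("pics/side2.png");b=cv2.imread("pics/top2.png")
r=lambda i,x,y:cv2.resize(i[y-50:y+50,x-50:x+50],(400,400),interpolation=cv2.INTER_CUBIC)[:300]
cv2.imwrite("pics/v2.png",np.vstack([np.hstack([r(a,272,205),r(b,313,165)]),np.hstack([r(a,276,350),r(b,161,196)])]))
E
```

```text
time: 7.37
eef_pos: [0.5106, 0.3992, 0.0199]
ee_rot: [-0.0, 0.993, 0.119, 0.0]
contact_force: [-2.8, -1.3, 11.4]
finger_gap: 0.474
finger_force: 62.2
time: 7.78
eef_pos: [0.5104, 0.399, 0.0193]
ee_rot: [-0.0, 0.993, 0.119, -0.0]
contact_force: [-0.4, -0.3, 0.7]
finger_gap: 0.853
finger_force: 0.0
time: 8.2
eef_pos: [0.5105, 0.399, 0.1818]
ee_rot: [-0.0, 0.993, 0.119, 0.001]
contact_force: [-0.4, 0.3, 1.1]
finger_gap: 0.999
finger_force: 0.0
time: 8.62
eef_pos: [0.5665, 0.2308, 0.1795]
ee_rot: [-0.0, 0.993, 0.119, 0.0]
contact_force: [0.9, 1.1, -0.3]
finger_gap: 0.996
finger_force: 0.0
```

View pics/v2.png

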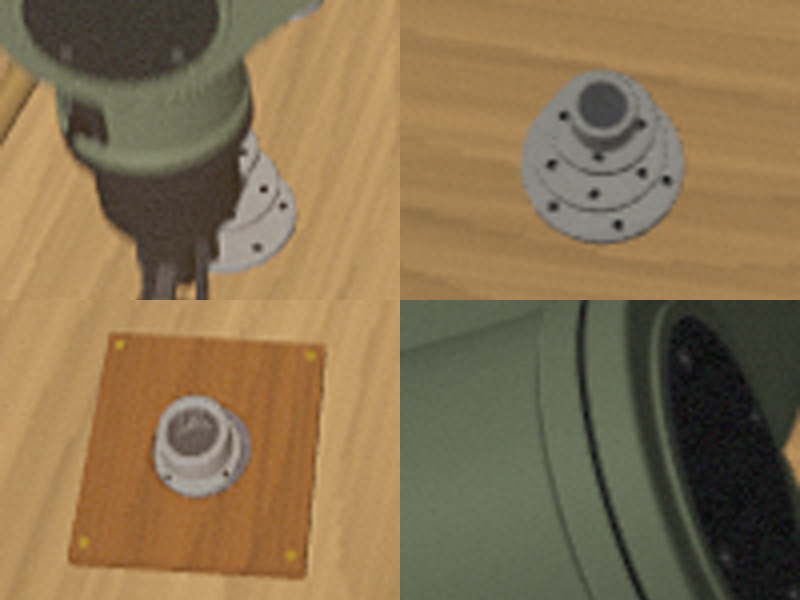

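The 52 plate is seated, slightly towards +x. The 68 boss top is at top (313.8,141). Next I work out the bias and the next target.

```bash
python3 - <<'E'
from h import *
print("52 boss side",onz("side",(274.25,331.5),.046).round(4), "pocket side", onz("side",(276.2,337.2),.013).round(4),"pocket top",onz("top",(161.7,181.5),.013).round(4))
print("old pile top", onz("side",(272.3,175.3),.152).round(4),onz("top",(315,135),.152).round(4))
P=onz("top",(313.8,141.1),.114);print("68 boss top cam",P.round(4))
for k,s,t in(("88",(330.8,267.8),(238.3,223.3)),("110",(357.7,175.7),(377.3,244.2)),("68",(362,132.5),(464.5,246.2))):
    print(k,onz("side",s,.013).round(4),onz("top",t,.013).round(4))
print(togo([.6423,.0098,.130]))
E
```

```text
52 boss side [0.5119 0.3984 0.046 ] pocket side [0.51   0.3991 0.013 ] pocket top [0.5114 0.3974 0.013 ]
old pile top [0.6404 0.0115 0.152 ] [0.6429 0.0098 0.152 ]
68 boss top cam [0.6411 0.0117 0.114 ]
88 [0.4269 0.1812 0.013 ] [0.4287 0.1787 0.013 ]
110 [ 0.4215 -0.1822  0.013 ] [ 0.4234 -0.1837  0.013 ]
68 [ 0.4482 -0.4065  0.013 ] [ 0.4485 -0.4063  0.013 ]
[ 2.25 22.75  5.04]
```

```bash
python3 -m jog '{"translation":[[0.4,4,0],[0.8,8,0],[1.2,12,0],[1.6,16,0],[1.9,19.5,0]],"spin":[0,0,0,0,0]}'|head -2
python3 -m jog '{"translation":[[0.2,3,0],[0.2,3,0],[0.2,3,2],[0.2,3,5],[0.2,3,7]],"spin":[0,0,0,0,0]}'|head -2
python3 -c "from h import *;print(togo([.640,.012,.086]))"
```

```text
time: 9.13
eef_pos: [0.6311, 0.0447, 0.1794]
time: 9.55
eef_pos: [0.6391, 0.0189, 0.1074]
[-0.07  0.7   2.14]
```

```bash
python3 -m jog '{"translation":[[0,0.4,0],[0,0.6,0.5],[0,0.6,1.2],[0,0.6,1.8],[0,0.6,2]],"spin":[0,0,0,0,0]}'
python3 -c "from h import *;print(togo([.640,.012,.086]))"
```

```text
time: 9.97
eef_pos: [0.641, 0.013, 0.0891]
ee_rot: [-0.0, 0.993, 0.119, 0.0]
contact_force: [-0.2, -0.3, -1.2]
finger_gap: 1.004
finger_force: 0.0
[-0.12  0.07  0.31]
```

```bash
python3 -m jog '{"translation":[[-0.05,0,0.1],[-0.05,0.05,0.2],[-0.05,0.05,0.2]],"spin":[0,0,0]}'
python3 -m jog '{"translation":[[0,0,0],[0,0,0],[0,0,0],[0,0,0],[0,0,0]],"spin":[0,0,0,0,0]}' 0.3 70
python3 -m jog '{"translation":[[0,0,0],[0,0,0],[0,0,0]],"spin":[0,0,0]}'
```

```text
time: 10.22
eef_pos: [0.6407, 0.0122, 0.0875]
ee_rot: [-0.0, 0.993, 0.119, 0.0]
contact_force: [-0.1, 0.5, 0.2]
finger_gap: 0.995
finger_force: 0.0
time: 10.63
eef_pos: [0.6408, 0.0125, 0.0878]
ee_rot: [-0.0, 0.993, 0.119, 0.0]
contact_force: [-1.7, 1.6, 6.6]
finger_gap: 0.472
finger_force: 70.0
time: 10.88
eef_pos: [0.6408, 0.0125, 0.0878]
ee_rot: [-0.0, 0.993, 0.119, 0.0]
contact_force: [-2.5, -0.2, 6.7]
finger_gap: 0.467
finger_force: 70.0
```

```bash
python3 -m jog '{"translation":[[0,0,-1],[0,0,-3],[0,0,-6],[0,0,-8],[0,0,-9]],"spin":[0,0,0,0,0]}'
python3 -c "from h import *;print(togo([.4475,-.406,.18]))"
```

```text
time: 11.3
eef_pos: [0.6414, 0.0122, 0.1805]
ee_rot: [0.0, 0.993, 0.119, 0.002]
contact_force: [-0.2, 0.3, -2.4]
finger_gap: 0.476
finger_force: 71.0
[-2.869e+01  3.608e+01 -2.000e-02]
```

```bash
python3 -m jog '{"translation":[[-1.5,1.9,0],[-3.5,4.4,0],[-5.6,7,0],[-7.8,9.8,0],[-10,12.6,0]],"spin":[0,0,0,0,0]}'|head -2
python3 -m jog '{"translation":[[-2.2,2.8,0],[-4.4,5.6,0],[-6.6,8.4,0],[-8.8,11.2,0],[-11,14,0]],"spin":[0,0,0,0,0]}'|head -2
python3 -m jog '{"translation":[[-2.2,2.8,0],[-4.2,5.2,0],[-6.2,7.7,0],[-7.4,9.2,0],[-7.6,9.5,0]],"spin":[0,0,0,0,0]}'|head -2
python3 -c "from h import *;print(togo([.4475,-.406,.0198]))"
```

```text
time: 11.72
eef_pos: [0.572, -0.1349, 0.1771]
time: 12.13
eef_pos: [0.498, -0.2971, 0.1771]
time: 12.55
eef_pos: [0.4448, -0.4096, 0.1768]
[ 0.37 -0.29 15.7 ]
```

```bash
python3 -m jog '{"translation":[[0.1,-0.1,3],[0.2,-0.2,6],[0.2,-0.2,9],[0.2,-0.2,11],[0.2,-0.2,12]],"spin":[0,0,0,0,0]}'|head -2
python3 -m jog '{"translation":[[0,0,0.4],[0,0,0.8],[0,0,0.8],[0,0,0.8],[0,0,0.8]],"spin":[0,0,0,0,0]}'
python3 -c "from h import *;print(togo([.4475,-.406,.0198]))"
```

```text
time: 12.97
eef_pos: [0.4485, -0.4022, 0.0545]
time: 13.38
eef_pos: [0.4496, -0.4038, 0.0503]
ee_rot: [0.0, 0.993, 0.119, 0.0]
contact_force: [-0.6, 0.1, -3.2]
finger_gap: 0.47
finger_force: 71.4
[-0.26  0.16  3.05]
```

```bash
python3 -m jog '{"translation":[[-0.1,0.1,0.5],[-0.2,0.2,1],[-0.2,0.2,1.2],[-0.2,0.2,1.2],[-0.2,0.2,1.2]],"spin":[0,0,0,0,0]}'
python3 -c "from h import *;print(togo([.4475,-.406,.0198]))"
```

```text
time: 13.8
eef_pos: [0.4477, -0.4059, 0.0371]
ee_rot: [-0.0, 0.993, 0.119, -0.0]
contact_force: [0.3, -0.2, -3.3]
finger_gap: 0.467
finger_force: 71.4
[-0.02  0.01  1.73]
```

```bash
python3 -m jog '{"translation":[[0,0,0.3],[0,0,0.6],[0,0,0.9],[0,0,1.2],[0,0,1.2]],"spin":[0,0,0,0,0]}'
python3 -m jog '{"translation":[[0,0,0.2],[0,0,0.4],[0,0,0.55],[0,0,0.55],[0,0,0.55]],"spin":[0,0,0,0,0]}'
```

```text
time: 14.22
eef_pos: [0.4475, -0.4057, 0.0246]
ee_rot: [-0.0, 0.993, 0.119, -0.0]
contact_force: [-0.0, -0.7, -3.7]
finger_gap: 0.469
finger_force: 71.4
time: 14.63
eef_pos: [0.4478, -0.4059, 0.0199]
ee_rot: [-0.0, 0.993, 0.119, 0.0]
contact_force: [-0.4, 1.9, 1.7]
finger_gap: 0.472
finger_force: 71.4
```

```bash
python3 -m jog '{"translation":[[0,0,0],[0,0,0],[0,0,0],[0,0,0],[0,0,0]],"spin":[0,0,0,0,0]}' 0.85
python3 -m jog '{"translation":[[0,0,-2],[0,0,-5],[0,0,-8.5],[0,0,-12],[0,0,-14]],"spin":[0,0,0,0,0]}' 1
python3 -m jog '{"translation":[[1.9,-2.4,0],[3.8,-4.8,0],[5.7,-7.2,0],[7.6,-9.6,0],[7.6,-9.6,0]],"spin":[0,0,0,0,0]}'|head -2
python3 - <<'E'
from h import *
for n in("side","top"): cv2.imwrite(f"pics/{n}3.png",read_camera(n))
a=cv2.imread("pics/side3.png");b=cv2.imread("pics/top3.png")
r=lambda i,x,y:cv2.resize(i[y-50:y+50,x-50:x+50],(400,400),interpolation=cv2.INTER_CUBIC)[:300]
cv2.imwrite("pics/v3.png",np.vstack([np.hstack([r(a,272,215),r(b,313,165)]),np.hstack([r(a,362,145),r(b,465,256)])]))
E
```

```text
time: 15.05
eef_pos: [0.4477, -0.406, 0.0198]
ee_rot: [-0.0, 0.993, 0.119, 0.0]
contact_force: [-0.2, -0.1, 0.2]
finger_gap: 0.849
finger_force: 0.0
time: 15.47
eef_pos: [0.4482, -0.4065, 0.1634]
ee_rot: [0.001, 0.993, 0.119, 0.001]
contact_force: [0.3, -0.6, 1.3]
finger_gap: 1.001
finger_force: 0.0
time: 15.88
eef_pos: [0.502, -0.2887, 0.1599]
```

View pics/v3.png

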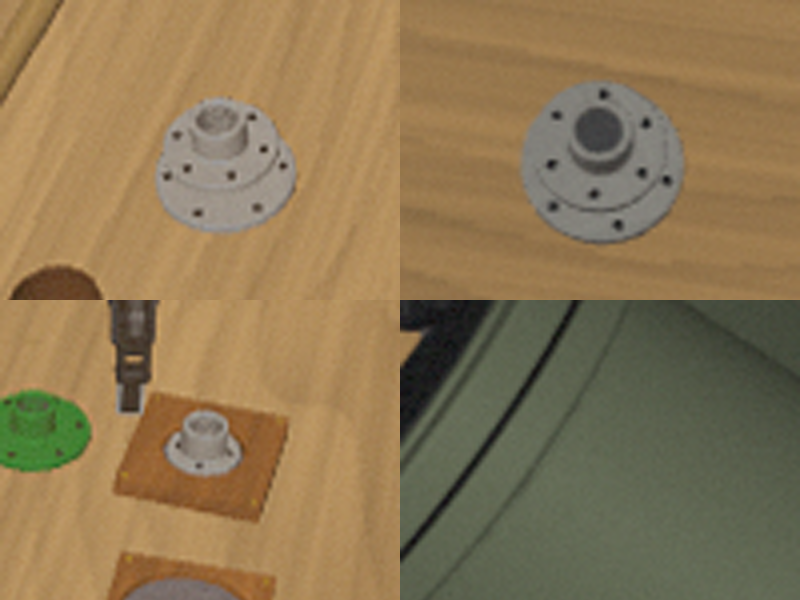

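The 68 plate is seated and centred. The 88 boss top is at side (277.2,194.5) and top (312.9,148).

```bash
python3 - <<'E'
from h import *
p,e=tri((277.2,194.5),(312.9,148));print(p.round(4),e);print(onz("side",(277.2,194.5),.076),onz("top",(312.9,148),.076))
m=(onz("side",(277.2,194.5),.076)+onz("top",(312.9,148),.076))/2
print(m,togo([m[0],m[1],.048]))
E
```

```text
[0.6349 0.0125 0.0734] 0.004054986411337089
[0.63179383 0.01508352 0.076     ] [0.6361654  0.01255579 0.076     ]
[0.63397962 0.01381966 0.076     ] [ 20.37 -26.7   11.19]
```

```bash
python3 -m jog '{"translation":[[2.2,-2.9,0],[4.5,-5.8,0],[6.8,-8.8,0],[9.1,-11.8,0],[11.4,-14.9,0]],"spin":[0,0,0,0,0]}'|head -2
python3 -m jog '{"translation":[[2.3,-3,0],[4.5,-5.9,0],[6.7,-8.8,0],[8.3,-10.9,0],[8.9,-11.7,0]],"spin":[0,0,0,0,0]}'|head -2
python3 -m jog '{"translation":[[0,0,0],[0,0,1.5],[0,0,4],[0,0,7],[0,0,8.5]],"spin":[0,0,0,0,0]}'|head -2
python3 -c "from h import *;print(togo([.634,.0135,.0487]))"
```

```text
time: 16.4
eef_pos: [0.5749, -0.1229, 0.1599]
time: 16.82
eef_pos: [0.6346, 0.015, 0.1595]
time: 17.23
eef_pos: [0.6322, 0.0089, 0.0721]
[ 0.29 -0.41  2.34]
```

```bash
python3 -m jog '{"translation":[[0.1,-0.2,0.3],[0.2,-0.3,0.9],[0.2,-0.3,1.6],[0.2,-0.3,2],[0.2,-0.3,2]],"spin":[0,0,0,0,0]}'|head -2
python3 -m jog '{"translation":[[0,0,0.1],[0,0,0.1]],"spin":[0,0]}'|head -2
python3 -c "from h import *;print(togo([.634,.0135,.0487]))"
```

```text
time: 17.65
eef_pos: [0.6348, 0.0147, 0.0546]
time: 17.82
eef_pos: [0.635, 0.0149, 0.0542]
[-0.13  0.11  0.55]
```

```bash
python3 -m jog '{"translation":[[-0.1,0.1,0.2],[-0.1,0.1,0.5],[-0.1,0.1,0.5],[-0.1,0.1,0.5]],"spin":[0,0,0,0]}'|head -2
python3 -m jog '{"translation":[[0,0,0],[0,0,0],[0,0,0],[0,0,0],[0,0,0]],"spin":[0,0,0,0,0]}' 0.3 90
python3 -m jog '{"translation":[[0,0,0],[0,0,0],[0,0,0]],"spin":[0,0,0]}'
```

```text
time: 18.15
eef_pos: [0.6341, 0.0138, 0.0487]
time: 18.57
eef_pos: [0.6342, 0.0137, 0.0494]
ee_rot: [0.0, 0.993, 0.119, 0.0]
contact_force: [-2.8, 0.5, 9.3]
finger_gap: 0.469
finger_force: 90.3
time: 18.82
eef_pos: [0.6342, 0.0137, 0.0494]
ee_rot: [0.0, 0.993, 0.119, 0.0]
contact_force: [-2.4, -0.1, 8.7]
finger_gap: 0.47
finger_force: 90.3
```

```bash
python3 -m jog '{"translation":[[0,0,-1],[0,0,-3.5],[0,0,-7],[0,0,-10],[0,0,-12]],"spin":[0,0,0,0,0]}'
python3 -c "from h import *;print(togo([.4275,.180,.18]))"
```

```text
time: 19.23
eef_pos: [0.6345, 0.0138, 0.1721]
ee_rot: [0.0, 0.993, 0.119, 0.001]
contact_force: [0.8, -0.7, -4.6]
finger_gap: 0.459
finger_force: 91.7
[-16.2  -21.03  -0.83]
```

```bash
python3 -m jog '{"translation":[[-1.4,-1.8,0],[-3.2,-4.2,0],[-5.2,-6.7,0],[-7.2,-9.3,0],[-9.2,-11.9,0]],"spin":[0,0,0,0,0]}'|head -2
python3 -m jog '{"translation":[[-2,-2.6,0],[-4,-5.2,0],[-5.8,-7.6,0],[-6.7,-8.7,0],[-7,-9.1,0]],"spin":[0,0,0,0,0]}'|head -2
python3 -m jog '{"translation":[[0,0,2],[0,0,5],[0,0,8],[0,0,10.5],[0,0,11.5]],"spin":[0,0,0,0,0]}'|head -2
python3 -m jog '{"translation":[[0,0,0],[0,0,0],[0,0,0]],"spin":[0,0,0]}'|head -2
python3 -c "from h import *;print(togo([.4275,.180,.0194]))"
```

```text
time: 19.65
eef_pos: [0.5151, 0.1084, 0.1693]
time: 20.07
eef_pos: [0.4252, 0.1815, 0.1693]
time: 20.48
eef_pos: [0.4269, 0.179, 0.0513]
time: 20.73
eef_pos: [0.4278, 0.1797, 0.0548]
[-0.03 -0.04  3.54]
```

```bash
python3 -m jog '{"translation":[[0,0,0.6],[0,0,1.2],[0,0,1.8],[0,0,2.0],[0,0,2.0]],"spin":[0,0,0,0,0]}'|head -2
python3 -m jog '{"translation":[[0,0,0.3],[0,0,0.6],[0,0,0.9],[0,0,1.0],[0,0,1.0]],"spin":[0,0,0,0,0]}'
python3 -m jog '{"translation":[[0,0,0.2],[0,0,0.4],[0,0,0.5],[0,0,0.5],[0,0,0.5]],"spin":[0,0,0,0,0]}'
```

```text
time: 21.15
eef_pos: [0.427, 0.1796, 0.0333]
time: 21.57
eef_pos: [0.4271, 0.1797, 0.0236]
ee_rot: [-0.0, 0.993, 0.119, -0.0]
contact_force: [0.1, 0.1, -4.9]
finger_gap: 0.466
finger_force: 92.0
time: 21.98
eef_pos: [0.4273, 0.1798, 0.0193]
ee_rot: [-0.0, 0.993, 0.119, 0.0]
contact_force: [-2.6, -1.2, 12.5]
finger_gap: 0.465
finger_force: 94.5
```

Down on the floor. Release and look.

```bash
python3 -m jog '{"translation":[[0,0,-0.05],[0,0,-0.05]],"spin":[0,0]}'|head -2
python3 -m jog '{"translation":[[0,0,0],[0,0,0],[0,0,0],[0,0,0],[0,0,0]],"spin":[0,0,0,0,0]}' 0.85
python3 -m jog '{"translation":[[0,0,-2],[0,0,-5],[0,0,-8.5],[0,0,-12],[0,0,-14]],"spin":[0,0,0,0,0]}' 1|head -2
python3 -m jog '{"translation":[[1.4,1.8,0],[3.2,4.2,0],[5.2,6.7,0],[7.2,9.3,0],[7.2,9.3,0]],"spin":[0,0,0,0,0]}'|head -2
python3 - <<'E'
from h import *
for n in("side","top"): cv2.imwrite(f"pics/{n}4.png",read_camera(n))
a=cv2.imread("pics/side4.png");b=cv2.imread("pics/top4.png")
r=lambda i,x,y:cv2.resize(i[y-50:y+50,x-50:x+50],(400,400),interpolation=cv2.INTER_CUBIC)[:300]
cv2.imwrite("pics/v4.png",np.vstack([np.hstack([r(a,272,215),r(b,313,165)]),np.hstack([r(a,330,275),r(b,377,256)])]))
E
```

```text
time: 22.15
eef_pos: [0.4273, 0.1797, 0.0194]
time: 22.57
eef_pos: [0.4272, 0.1797, 0.0193]
ee_rot: [-0.0, 0.993, 0.119, 0.0]
contact_force: [0.8, -0.0, -0.0]
finger_gap: 0.852
finger_force: 0.0
time: 22.98
eef_pos: [0.4276, 0.1798, 0.1625]
time: 23.4
eef_pos: [0.5227, 0.1016, 0.1593]
```

View pics/v4.png

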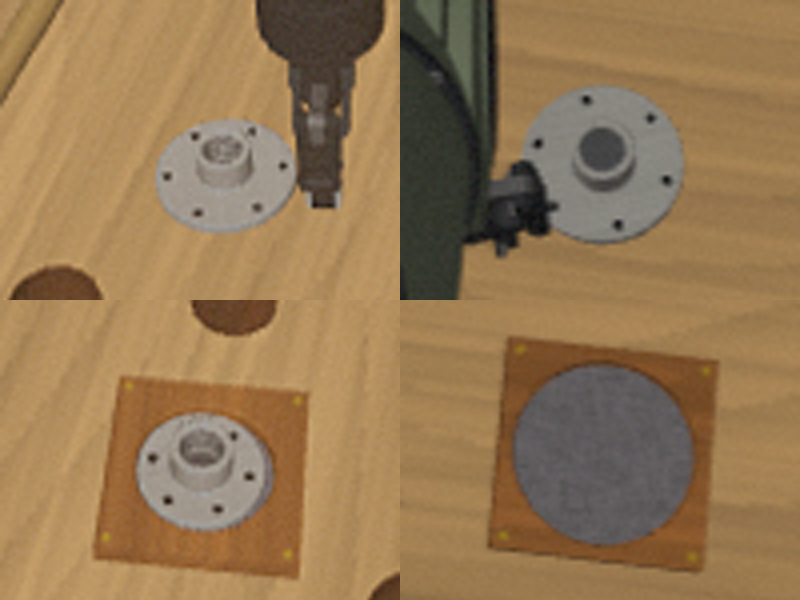

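The 88 plate is seated, slightly towards +x. The 110 boss top is at side (278.1,202) and top (313.7,152.5). Its flange centre is at side (278.6,208.3) and top (313.9,155.6).

```bash
python3 - <<'E'
from h import *
for s,t,z in(((278.1,202),(313.7,152.5),.038),((278.6,208.3),(313.9,155.6),.009)):
    print(tri(s,t),onz("side",s,z).round(4),onz("top",t,z).round(4))
s=(330-50+202/4,275-50+149/4);print("88 boss side",onz("side",s,.046).round(4))
print(togo([.6355,.0105,.0107]))
E
```

```text
(array([0.63625014, 0.00989593, 0.03511842]), np.float64(0.0035509279052540004)) [0.6333 0.0125 0.038 ] [0.6372 0.0099 0.038 ]
(array([0.63805724, 0.00898074, 0.00300278]), np.float64(0.00392718117110475)) [0.6339 0.0139 0.009 ] [0.6382 0.0089 0.009 ]
88 boss side [0.4277 0.1839 0.046 ]
[ 9.08 11.95 14.84]
```

```bash
python3 -m jog '{"translation":[[1.5,2,0],[3.5,4.6,0],[5.7,7.5,0],[7.9,10.4,0],[9.1,11.9,0]],"spin":[0,0,0,0,0]}'|head -2
python3 -m jog '{"translation":[[0,0,2],[0,0,5],[0,0,8.5],[0,0,11],[0,0,11.5]],"spin":[0,0,0,0,0]}'|head -2
python3 -m jog '{"translation":[[0,0,0],[0,0,0],[0,0,0]],"spin":[0,0,0]}'|head -2
python3 -c "from h import *;print(togo([.6355,.011,.0107]))"
```

```text
time: 23.92
eef_pos: [0.6371, 0.0097, 0.1592]
time: 24.33
eef_pos: [0.6331, 0.0132, 0.0404]
time: 24.58
eef_pos: [0.6364, 0.0124, 0.0462]
[-0.13  0.11  3.55]
```

```bash
python3 -m jog '{"translation":[[-0.05,0.1,0.7],[-0.1,0.1,1.5],[-0.1,0.1,2.3],[-0.1,0.1,2.9],[-0.1,0.1,3]],"spin":[0,0,0,0,0]}'|head -2
python3 -m jog '{"translation":[[0,0,0.2],[0,0,0.4],[0,0,0.4],[0,0,0.4]],"spin":[0,0,0,0]}'|head -2
python3 -m jog '{"translation":[[0,0,0],[0,0,0],[0,0,0],[0,0,0],[0,0,0]],"spin":[0,0,0,0,0]}' 0.3 110
python3 -m jog '{"translation":[[0,0,0],[0,0,0],[0,0,0]],"spin":[0,0,0]}'
```

```text
time: 25.0
eef_pos: [0.6341, 0.0109, 0.0128]
time: 25.33
eef_pos: [0.6349, 0.0109, 0.0104]
time: 25.75
eef_pos: [0.635, 0.0107, 0.011]
ee_rot: [0.0, 0.993, 0.119, 0.0]
contact_force: [-4.3, 0.2, 11.7]
finger_gap: 0.457
finger_force: 110.8
time: 26.0
eef_pos: [0.635, 0.0107, 0.011]
ee_rot: [0.0, 0.993, 0.119, 0.0]
contact_force: [-3.8, -0.0, 11.0]
finger_gap: 0.463
finger_force: 110.8
```

```bash
python3 -m jog '{"translation":[[0,0,-1.5],[0,0,-4.5],[0,0,-8],[0,0,-11.5],[0,0,-15]],"spin":[0,0,0,0,0]}'|head -2
python3 -m jog '{"translation":[[0,0,-0.5],[0,0,-1],[0,0,-1]],"spin":[0,0,0]}'
python3 -c "from h import *;print(togo([.4215,-.183,.17]))"
```

```text
time: 26.42
eef_pos: [0.6342, 0.0108, 0.1625]
time: 26.67
eef_pos: [0.6345, 0.0109, 0.1705]
ee_rot: [-0.0, 0.993, 0.119, -0.0]
contact_force: [-0.7, 0.2, -7.2]
finger_gap: 0.461
finger_force: 112.9
[-25.27  13.83   0.06]
```

```bash
python3 -m jog '{"translation":[[-1.8,1,0],[-4.2,2.3,0],[-6.8,3.7,0],[-9.4,5.1,0],[-12,6.5,0]],"spin":[0,0,0,0,0]}'|head -2
python3 -m jog '{"translation":[[-2.6,1.4,0],[-5.2,2.8,0],[-7.8,4.2,0],[-10.2,5.6,0],[-12,6.6,0]],"spin":[0,0,0,0,0]}'|head -2
python3 -m jog '{"translation":[[-0.8,0.4,0],[-1.2,0.7,0],[-1.2,0.7,1.5],[-1.2,0.7,4],[-1.2,0.7,6]],"spin":[0,0,0,0,0]}'|head -2
python3 -m jog '{"translation":[[0,0,2],[0,0,4],[0,0,5.5],[0,0,5.5],[0,0,5.5]],"spin":[0,0,0,0,0]}'|head -2
python3 -c "from h import *;print(togo([.4215,-.183,.019]))"
```

```text
time: 27.08
eef_pos: [0.5315, -0.0811, 0.1689]
time: 27.5
eef_pos: [0.43, -0.1743, 0.1693]
time: 27.92
eef_pos: [0.4229, -0.1819, 0.1088]
time: 28.33
eef_pos: [0.4224, -0.1819, 0.0548]
[-0.11  0.08  3.58]
```

```bash
python3 -m jog '{"translation":[[-0.1,0.1,0.6],[-0.1,0.1,1.2],[-0.1,0.1,1.8],[-0.1,0.1,2.0],[-0.1,0.1,2.0]],"spin":[0,0,0,0,0]}'|head -2
python3 -m jog '{"translation":[[0,0,0.3],[0,0,0.6],[0,0,0.9],[0,0,1.1],[0,0,1.1]],"spin":[0,0,0,0,0]}'
python3 -m jog '{"translation":[[0,0,0.2],[0,0,0.4],[0,0,0.5],[0,0,0.5],[0,0,0.5]],"spin":[0,0,0,0,0]}'
```

```text
time: 28.75
eef_pos: [0.4215, -0.1837, 0.0349]
time: 29.17
eef_pos: [0.4215, -0.1838, 0.0239]
ee_rot: [-0.0, 0.993, 0.119, -0.0]
contact_force: [-0.1, -0.4, -7.0]
finger_gap: 0.458
finger_force: 112.4
time: 29.58
eef_pos: [0.4216, -0.1838, 0.0193]
ee_rot: [-0.0, 0.993, 0.119, -0.0]
contact_force: [-0.1, 0.2, -7.6]
finger_gap: 0.461
finger_force: 112.4
```

```bash
python3 -m jog '{"translation":[[0,0,0.05],[0,0,0.1],[0,0,0.1],[0,0,0.1]],"spin":[0,0,0,0]}'
```

```text
time: 29.92
eef_pos: [0.4217, -0.1838, 0.019]
ee_rot: [0.0, 0.993, 0.119, 0.0]
contact_force: [-3.2, 2.3, 14.0]
finger_gap: 0.46
finger_force: 115.4
```

```bash
python3 -m jog '{"translation":[[0,0,-0.05],[0,0,-0.05]],"spin":[0,0]}'|head -2
python3 -m jog '{"translation":[[0,0,0],[0,0,0],[0,0,0],[0,0,0],[0,0,0]],"spin":[0,0,0,0,0]}' 0.85
python3 -m jog '{"translation":[[0,0,-2],[0,0,-5],[0,0,-8.5],[0,0,-12],[0,0,-15]],"spin":[0,0,0,0,0]}' 1|head -2
python3 -m jog '{"translation":[[2.5,-2,-1],[5,-4,-2],[7.5,-6,-3],[10,-8,-4],[12,-9,-4]],"spin":[0,0,0,0,0]}'|head -2
python3 -m jog '{"translation":[[2.5,-1,0],[5,-2,0],[7.5,-3,0],[10,-4,0],[10,-4,0]],"spin":[0,0,0,0,0]}'|head -2
python3 - <<'E'
from h import *
for n in("side","top"): cv2.imwrite(f"pics/{n}5.png",read_camera(n))
a=cv2.imread("pics/side5.png");b=cv2.imread("pics/top5.png")
r=lambda i,x,y:cv2.resize(i[y-33:y+34,x-33:x+34],(266,266),interpolation=cv2.INTER_CUBIC)
cv2.imwrite("pics/v5.png",np.vstack([np.hstack([r(a,357,172),r(a,330,268),r(a,276,337)]),np.hstack([r(b,377,242),r(b,238,220),r(b,161,180)])]))
cv2.imwrite("pics/v6.png",np.vstack([a[:300],b[:300]]))
E
```

```text
time: 30.08
eef_pos: [0.4218, -0.1838, 0.019]
time: 30.5
eef_pos: [0.4217, -0.1838, 0.0188]
ee_rot: [-0.0, 0.993, 0.119, 0.0]
contact_force: [-0.2, -0.0, -0.3]
finger_gap: 0.851
finger_force: 0.0
time: 30.92
eef_pos: [0.4215, -0.1838, 0.171]
time: 31.33
eef_pos: [0.5186, -0.065, 0.2105]
time: 31.75
eef_pos: [0.6072, -0.0019, 0.208]
```

View pics/v5.png

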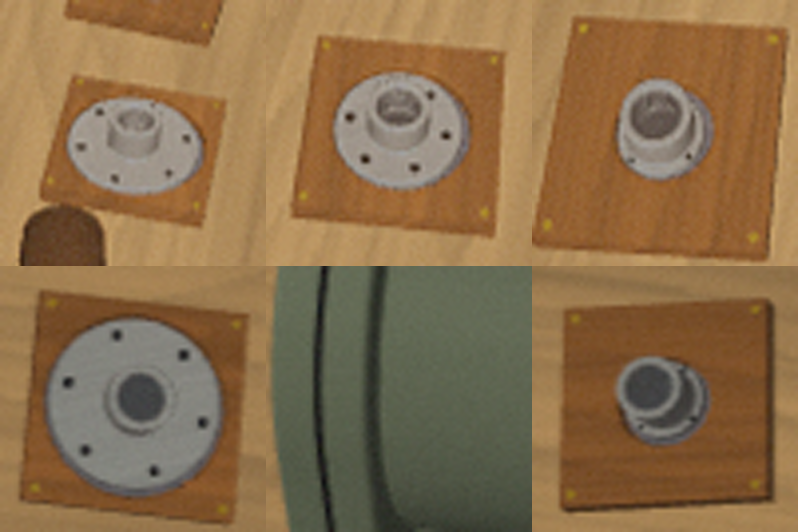

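View pics/v6.png

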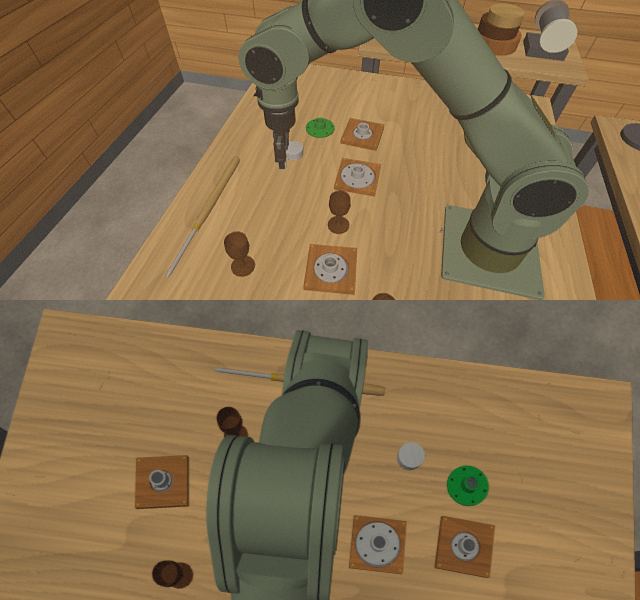

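All four plates lie inside their pocket rims: side (357,176), (330,268), (276,337) and (362,131). The goblet (230,120) and tin (411,156) have not moved, and the arm is clear.

```bash
python3 -c "
from cell import *
print(job_done())"
```

```text
the job is handed in; nothing more can be done
None
```

I set all four faceplates, boss up, into the tiles cut to their sizes, left the goblet and wax tin where they were, and handed the job in at about 32 s; no verdict came back.

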